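# Centre-punch a tag blank through the guide of a drill jig

### The arm

A 7-joint arm with a two-finger parallel gripper is mounted at the origin on a cart in front of the work surface, level with it; the furniture and walls round the work are solid. World frame = base frame: x ahead of the robot, y to its left, z up, the work surface at z = 0. Lengths are in m, angles in rad, forces in N, time in s.
With the tool pointing down it reaches from about 0.425 to 0.875 m from the base axis. Payload 4.7 kg.
Tool frame: the origin (TCP) lies between the finger pads; the fingertips stand 14 mm ahead of it and the grasp point (between the pads) lies 5 mm behind it; z points along the fingers, y is the line along which they close (so a half turn about z gives the same grasp; the last joint's range is limited). The gripper opens to 87 mm and grips with 3 to 60 N. Pads are 19 mm wide; open, the fingers measure 117 mm over their backs; the gripper's body (75 mm by 190 mm) begins 51 mm behind the grasp point.
Start: joints at [1.359, 0.321, -0.07, 1.45, 0.023, 1.371, -0.057], TCP at [0.146, -0.634, 0.213] pointing down, gripper open.
Joint ranges: [-2.86, 2.86], [-0.3, 2.09], [-1.38, 1.24], [0.06, 2.45], [-1.56, 4.7], [0.09, 2.05], [-2.69, 2.69]. Speed limits (rad/s): [2.57, 2.57, 3.14, 3.14, 3.14, 3.14, 3.14].

### API

Orientations are given as a rotation vector (axis times angle).
In Python, from bench import ctrl gives the robot as it stands.
- The arm moves only by the tool step_arm, never from a script. Its argument "commands" is a list of rows, each an object with "travel": the shift along the tool's x, y, z in m, a list of three; "turn": the turn, a rotation vector about the tool's x, y, z in degrees, a list of three. A call has 1 to 5 rows; each row is the pose to reach, as a shift and turn from the pose commanded when the call began, along the tool's axes at that moment; what a row does not reach only later rows make up. A row lasts 1/10 s, in which the tool goes at most 50 mm and 8.59 degrees, less where a joint would pass 70% of its speed; a pose out of reach is approached as far as the arm can. A call with a gripper value outside its range is refused whole. "gripper" is the opening, from 0 (shut) to 1 (fully open), set as the call begins (left out, the last holds). The fingers move at their own pace and stop on an object; "force" is the grip in N (left out, the last holds). Time passes only in rows, so rows that repeat a pose let the fingers close. It gives the time, the measured TCP pose, the force, the opening and the grip force at its end, in the units of the state.
- ctrl.get_state(): the state, without advancing time (a new reading comes with each control period).
- ctrl.get_image(name): name is "scene" or "top" or "wrist"; returns the picture (384x512x3 uint8, red, green, blue); there is no depth.
- ctrl.camera_model(name): a dict with "fx", "fy", "cx", "cy" (pixels), "R" (3x3) and "t" (3): a world point X has camera coordinates R X + t; the wrist camera has in their place "T_tool_cam" (4x4, takes a point from camera to tool coordinates, whose origin is the TCP and whose axes are the flange's). Camera axes: x right, y down, z forward; pixel columns grow to the right and rows downward; lengths in m; the calibration is good to about 2 mm. A picture is of the moment at which its call begins: read the wrist's pose just before it. camera_model takes no time and is no camera call.
- ctrl.close_job(): hands the job in; it is judged then, once.
The state is a dict: "time": time; "joint_positions": joint angles; "qd": joint speeds; "joint_torque": joint torques, N m; "position": TCP position; "tool_rot": TCP orientation; "ft_force": force on the tool from outside, world axes, zero at the start; "torque": the same for the moment, N m; "grip_width": opening from 0.0 (shut) to 1.0 (fully open); "grip_force": force on a finger pad.
Only numpy, scipy, OpenCV 4.12 (cv2) and the standard library are available. Lean on these libraries where they do the work, as an engineer would, in place of code of your own. Each camera call takes 0.05 s, during which the arm holds its last target. There are 200 camera calls.

### The job

Take the spring-loaded centre punch out of its block, put its pin down through the brass guide of the blue jig and press straight down on the metal blank until you feel the hidden spring snap, then stop at once: never load the pin with more than 18 N, and never let it snap anywhere but in the guide. Then put the punch back into its block, upright with its collar resting on the block, let go, and leave the timer, the note block and the small beaker where they are.

Things in the scene. Friction and masses are not known exactly. Their poses are not given: they have to be found in the camera images.
- punch: spring-loaded centre punch, 111 mm long, 0.3 to 0.5 kg, upright in its block, pin down. Origin: centre of the underside of its collar; z up along the punch; round, so yaw does not matter. Above the origin: dark collar 32 mm across, 5 mm thick, ribbed steel barrel to 46 mm, red cap 21 mm across to 53 mm. Below: nose 14 mm across to 14 mm down, then the pin
- punch_grip (a point): place to grip the punch: on its axis, 29 mm above its origin, on the ribbed barrel, 20 mm across, free from 5 to 46 mm above the origin; the cap's top lies 24 mm above this point and the collar's top 24 mm below it
- punch_pin: moving pin of the punch, 6 mm across, ending in a 4 mm cone. Origin: its point, on the axis 58 mm below the punch's origin. Pushed in, it resists with 3 to 5 N at first, rising to a peak of 9 to 13 N at 5 to 6 mm, then gives way to about 6 N: the snap, done when it is in by over 6 mm. At 7.9 mm it meets a rigid stop and the force climbs without end. Let go, it springs out
- jig: fixed blue drill jig: tray 84 x 104 mm, 25 mm high, crossed by an aluminium bridge (top at 31 mm, screw heads to 35 mm) that carries the brass guide. Origin: centre of its underside, on the bench; z up. In the tray a flat aluminium blank is fixed on packing of unknown thickness: its top lies 8 to 24 mm above the bench, which is not reported
- guide (a point): centre of the mouth of the brass guide, 39.5 mm above the bench; z up. The guide is a funnel 14 mm deep, open below: mouth about 19 mm across, narrowing over the top 8 mm to a straight bore about 9 mm across. The blank's top lies 15.5 to 31.5 mm below this point
- holder: fixed grey block for the punch, 66 x 66 mm on a black foot 78 x 78 mm, 62 mm high, with an upright through hole 20 mm across, chamfered 3 mm, in its middle. Origin: centre of its underside, on the bench; z up. The punch hangs in the hole by its collar: the punch's origin then lies 62 mm above the bench. Keep clear of the drawer cabinet on the right (x over 0.45, y under -0.07, up to 0.3 m high)
- timer: small white timer, 58 x 62 x 18 mm, loose bystander; origin at the centre of its underside
- note_block: yellow block of notes, 68 x 68 x 22 mm, loose bystander; origin at the centre of its underside
- beaker_100: small empty glass beaker, 55 mm across, 71 mm high, loose bystander; origin at the centre of its underside

How it is judged:
By the outcome, as a careful person would: the job done as asked, in the order asked, and still so for the second after the job is handed in, with the robot touching nothing.
It also fails if it takes over 61 s, if anything falls off the work surface, if the arm or the gripper's body presses on something with over 40 N, if the wrist force passes 120 N, or if a joint passes its speed limit or range.

## Working session

There is one attempt and no reset: what is moved stays moved. The work goes in short steps, Python scripts to look and compute and a tool call to move; the robot and the scene stay as the last step left them, time stands still between calls to the robot, and variables do not carry over. Pictures are saved under pics/ and viewed, at most 10 in all, crops included, and the job is handed in when it is done.

Besides the shell and the picture viewer there is one more tool, called after "Call:" as name(argument=value, ...) on one line, values as JSON. step_arm: Moves the arm, as the interface text tells. Its arguments: {"type":"object","properties":{"commands":{"type":"array"},"gripper":{"type":"number"},"force":{"type":"number"}},"required":["commands"]}

```bash
mkdir -p pics; ls; python3 - <<'E'
from bench import ctrl
import cv2, numpy as np
s=ctrl.get_state(); print({k:np.round(v,4).tolist() for k,v in s.items()})
a=ctrl.get_image("scene"); b=ctrl.get_image("top")
cv2.imwrite("pics/scene0.png",a[...,::-1]);cv2.imwrite("pics/top0.png",b[...,::-1])
for n in("scene","top","wrist"): print(n,{k:np.round(v,4).tolist() for k,v in ctrl.camera_model(n).items()})
E
```

```text
pics
{'time': 0.0, 'joint_positions': [1.3591, 0.3218, -0.0701, 1.4517, 0.0226, 1.3708, -0.0569], 'qd': [0.0006, -0.0004, -0.0004, 0.001, 0.0002, -0.0007, -0.0001], 'joint_torque': [-0.0008, -49.1287, -0.4043, -31.2536, -0.0641, 0.0435, 0.0001], 'position': [0.1453, -0.6329, 0.2118], 'tool_rot': [-3.1196, -0.3538, 0.0006], 'ft_force': [0.4617, -0.4858, -0.1952], 'torque': [0.0041, -0.0002, -0.0305], 'grip_force': 0.0, 'grip_width': 1.0011}
scene {'fx': 382.7352, 'fy': 382.7352, 'cx': 247.2479, 'cy': 197.9671, 'R': [[-0.5996, -0.8002, -0.011], [-0.4147, 0.3225, -0.8509], [0.6844, -0.5057, -0.5252]], 't': [0.3085, 0.3058, 0.7306]}
top {'fx': 454.391, 'fy': 454.391, 'cx': 260.5627, 'cy': 187.5114, 'R': [[0.0166, -0.9996, 0.0223], [-0.9824, -0.0205, -0.1856], [0.186, -0.0188, -0.9824]], 't': [-0.035, 0.5261, 1.1237]}
wrist {'fx': 281.2034, 'fy': 281.2034, 'cx': 258.0133, 'cy': 186.578, 'T_tool_cam': [[0.0009, -0.9667, -0.2558, 0.0713], [1.0, 0.0007, 0.0008, 0.0005], [-0.0006, -0.2558, 0.9667, -0.173], [0.0, 0.0, 0.0, 1.0]]}
```

View pics/scene0.png

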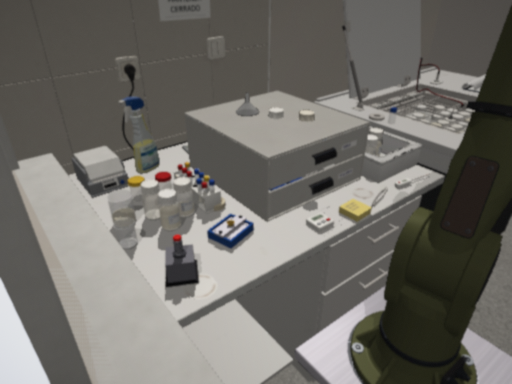

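View pics/top0.png

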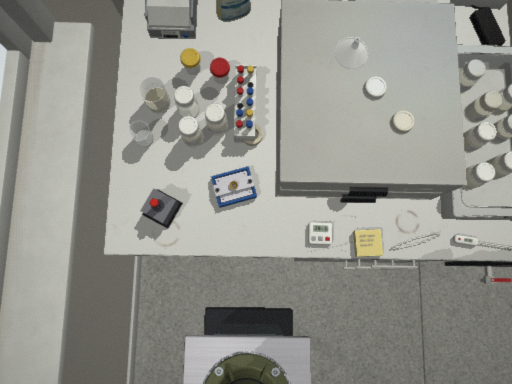

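The scene view shows the punch (red cap at about 177,239), its dark holder and the blue jig (231,230). In the top view, the red cap is at (155,203), the guide at (233,185), and the timer (320,233), notes (368,242) and beaker (142,130) are well clear.

```bash
cat > h.py <<'E'
import cv2, numpy as np
from scipy.spatial.transform import Rotation as Ro
from bench import ctrl
def cam(n, st=None):
    m=ctrl.camera_model(n); K=np.array([[m['fx'],0,m['cx']],[0,m['fy'],m['cy']],[0,0,1]])
    if n!='wrist':
        R=np.array(m['R']);return K,R.T,-R.T@np.array(m['t'])
    T=np.array(m['T_tool_cam']);Rt=Ro.from_rotvec(st['tool_rot']).as_matrix()
    return K,Rt@T[:3,:3],Rt@T[:3,3]+np.array(st['position'])
def ray(c,p):
    K,R,o=c; d=R@np.linalg.inv(K)@[p[0],p[1],1]; return o,d/np.linalg.norm(d)
def plane(c,p,z):
    o,d=ray(c,p); return o+d*(z-o[2])/d[2]
def cross(a,b):
    (o,d),(p,e)=a,b; s=np.linalg.lstsq(np.c_[d,-e],p-o,rcond=None)[0]
    x,y=o+d*s[0],p+e*s[1]; return (x+y)/2,np.linalg.norm(x-y)
def proj(c,X):
    K,R,o=c; q=K@R.T@(np.array(X)-o); return q[:2]/q[2]
def blobs(img,lo,hi,roi=None,amin=8):
    h=cv2.cvtColor(img,cv2.COLOR_RGB2HSV); m=cv2.inRange(h,np.array(lo),np.array(hi))
    if lo[0]==0 and hi[0]<12: m|=cv2.inRange(h,np.array([170,lo[1],lo[2]]),np.array([180,255,255]))
    if roi: k=np.zeros_like(m);x0,y0,x1,y1=roi;k[y0:y1,x0:x1]=255;m&=k
    n,l,s,c=cv2.connectedComponentsWithStats(m)
    return sorted([(int(s[i,4]),np.round(c[i],1).tolist(),s[i,:4].tolist()) for i in range(1,n) if s[i,4]>=amin],reverse=True),m
E
python3 - <<'E'
from h import *
a=cv2.imread("pics/scene0.png")[...,::-1].copy(); b=cv2.imread("pics/top0.png")[...,::-1].copy()
S,T=cam('scene'),cam('top')
rs=blobs(a,(0,120,60),(8,255,255),(160,225,195,260))[0]; rt=blobs(b,(0,120,60),(8,255,255),(135,185,185,230))[0]
print(rs[:2],rt[:2])
print('cap x',cross(ray(S,rs[0][1]),ray(T,rt[0][1])), 'plane .113',plane(T,rt[0][1],.113))
js=blobs(a,(105,120,40),(125,255,255),(195,205,265,255))[0]; jt,m=blobs(b,(105,120,40),(125,255,255),(200,155,265,220)); print(js[:2],jt[:3])
pts=cv2.findNonZero(m); r=cv2.minAreaRect(pts); print('jig rect',r)
print('jig c',plane(T,r[0],.025),[plane(T,p,.025).round(3) for p in cv2.boxPoints(r)])
g=blobs(b,(12,90,40),(35,255,255),(222,175,245,196))[0]; print(g[:3]); print([plane(T,q[1],.0395) for q in g[:1]])
cv2.imwrite("pics/crop.png",cv2.resize(b[140:240,120:270],None,fx=5,fy=5,interpolation=cv2.INTER_CUBIC)[...,::-1])
for n,p,z in (('beaker',(142,130),0.03),('timer',(320,233),.018),('note',(368,242),.022),('rack',(247,90),.08)):print(n,plane(T,p,z).round(3))
E
```

```text
[(48, [176.6, 237.2], [173, 234, 8, 7])] [(61, [153.9, 202.4], [150, 198, 9, 9])]
cap x (array([0.47277061, 0.23278746, 0.11146456]), np.float64(0.0008066496783575599)) plane .113 [0.47277639 0.23279797 0.113     ]
[(336, [229.9, 234.9], [208, 215, 45, 32])] [(152, [236.7, 199.1], [217, 187, 39, 20]), (112, [230.2, 173.2], [212, 167, 38, 17])]
jig rect ((233.62692260742188, 186.4653778076172), (31.39867401123047, 38.85366439819336), 74.74488067626953)
jig c [0.53268078 0.04539849 0.025     ] [array([0.558, 0.107, 0.025]), array([0.588, 0.008, 0.025]), array([ 0.507, -0.015,  0.025]), array([0.478, 0.082, 0.025])]
[(42, [233.1, 184.7], [229, 181, 9, 8])]
[array([0.53457002, 0.04630144, 0.0395    ])]
beaker [0.68  0.294 0.03 ]
timer [ 0.415 -0.183  0.018]
note [ 0.394 -0.307  0.022]
rack [0.78  0.015 0.08 ]
```

View pics/crop.png

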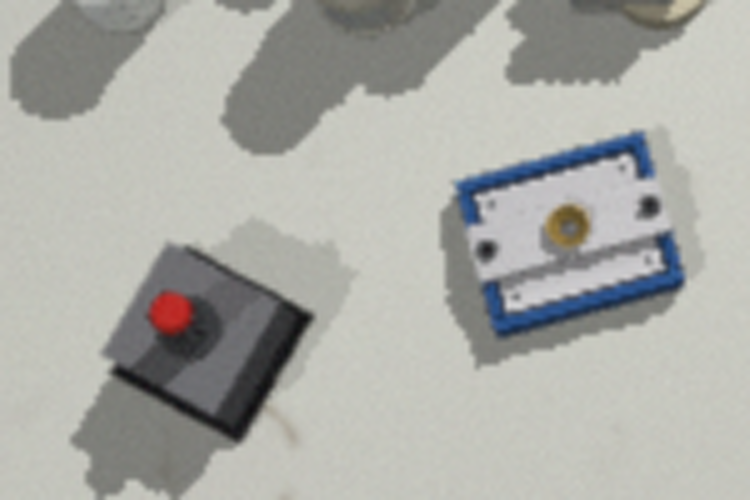

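The crop confirms the brass guide at the jig's centre and the punch upright in its block, with enough room around both. Before travelling, I'll raise the tool above the cabinet height.

```bash
cat >> h.py <<'E'
def go(xyz,yaw_y=None):
    "shift in tool axes and turn about tool z to a world point with tool y along azimuth yaw_y (deg), and tilt error"
    s=ctrl.get_state();R=Ro.from_rotvec(s['tool_rot']).as_matrix()
    t=R.T@(np.array(xyz)-s['position']); y=np.degrees(np.arctan2(R[1,1],R[0,1]))
    print('t',round(s['time'],2),'pos',np.round(s['position'],4),'yaw',round(y,2),'tilt',np.round(R[:2,2],4),'travel',t.round(4),'turnz',None if yaw_y is None else round(y-yaw_y,2),'ft',np.round(s['ft_force'],2))
E
```

Call:
step_arm(commands=[{"travel": [0, 0, -0.22], "turn": [0, 0, 0]}, {"travel": [0, 0, -0.22], "turn": [0, 0, 0]}, {"travel": [0, 0, -0.22], "turn": [0, 0, 0]}, {"travel": [0, 0, -0.22], "turn": [0, 0, 0]}, {"travel": [0, 0, -0.22], "turn": [0, 0, 0]}])

```text
time: 0.6
position: [0.1457, -0.6341, 0.4387]
tool_rot: [3.114, 0.353, 0.002]
ft_force: [0.1, -0.0, -0.8]
grip_width: 0.996
grip_force: 0.0
```

Call:
step_arm(commands=[{"travel": [0.35, -0.16, 0], "turn": [0, 0, -35]}, {"travel": [0.35, -0.16, 0], "turn": [0, 0, -35]}, {"travel": [0.35, -0.16, 0], "turn": [0, 0, -35]}, {"travel": [0.35, -0.16, 0], "turn": [0, 0, -35]}, {"travel": [0.35, -0.16, 0], "turn": [0, 0, -35]}])

```text
time: 1.1
position: [0.3451, -0.4797, 0.4326]
tool_rot: [-2.868, -1.281, 0.0]
ft_force: [0.4, -0.4, -0.4]
grip_width: 0.995
grip_force: 0.0
```

```bash
python3 -c "
from h import *
go([.55,-.12,.43],-12)"
```

```text
t 1.1 pos [ 0.3451 -0.4797  0.4326] yaw -41.87 tilt [-0.0004  0.0003] travel [ 0.4046 -0.0875  0.0026] turnz -29.87 ft [ 0.39 -0.45 -0.44]
```

Call:
step_arm(commands=[{"travel": [0.4, -0.09, 0], "turn": [0, 0, -30]}, {"travel": [0.4, -0.09, 0], "turn": [0, 0, -30]}, {"travel": [0.4, -0.09, 0], "turn": [0, 0, -30]}, {"travel": [0.4, -0.09, 0], "turn": [0, 0, -30]}, {"travel": [0.4, -0.09, 0], "turn": [0, 0, -30]}])

```text
time: 1.6
position: [0.467, -0.2615, 0.4327]
tool_rot: [-2.441, -1.977, 0.001]
ft_force: [-0.1, -0.9, 0.4]
grip_width: 1.002
grip_force: 0.0
```

```bash
python3 -c "
from h import *
go([.53,-.0,.43],10)"
```

```text
t 1.6 pos [ 0.467  -0.2615  0.4327] yaw -11.98 tilt [-0.0004 -0.0003] travel [0.2689 0.0074 0.0026] turnz -21.98 ft [-0.14 -0.88  0.4 ]
```

Call:
step_arm(commands=[{"travel": [0.27, 0.01, 0], "turn": [0, 0, -22]}, {"travel": [0.27, 0.01, 0], "turn": [0, 0, -22]}, {"travel": [0.27, 0.01, 0], "turn": [0, 0, -22]}, {"travel": [0.27, 0.01, 0], "turn": [0, 0, -22]}, {"travel": [0.27, 0.01, 0], "turn": [0, 0, -22]}])

```text
time: 2.1
position: [0.5277, -0.0192, 0.4328]
tool_rot: [2.021, 2.405, -0.001]
ft_force: [1.1, -0.5, -0.2]
grip_width: 1.0
grip_force: 0.0
```

```bash
python3 -c "
from h import *
go([.525,.05,.27],14)"
```

```text
t 2.1 pos [ 0.5277 -0.0192  0.4328] yaw 9.92 tilt [-0.0001 -0.0007] travel [0.0687 0.0093 0.1627] turnz -4.08 ft [ 1.11 -0.46 -0.23]
```

Call:
step_arm(commands=[{"travel": [0.07, 0.01, 0.01], "turn": [0, 0, -4]}, {"travel": [0.07, 0.01, 0.04], "turn": [0, 0, -4]}, {"travel": [0.07, 0.01, 0.16], "turn": [0, 0, -4]}, {"travel": [0.07, 0.01, 0.16], "turn": [0, 0, -4]}, {"travel": [0.07, 0.01, 0.16], "turn": [0, 0, -4]}])

```text
time: 2.6
position: [0.5225, 0.0491, 0.2676]
tool_rot: [-1.932, -2.471, 0.008]
ft_force: [-0.8, -0.7, 1.6]
grip_width: 0.999
grip_force: 0.0
```

```bash
python3 - <<'E'
from h import *
ctrl.get_image('top')
s=ctrl.get_state();a=ctrl.get_image('wrist');cv2.imwrite('pics/w1.png',a[...,::-1]);W=cam('wrist',s)
print(s['position'],np.abs(s['qd']).max(),proj(W,[.5346,.0463,.0395]),proj(W,[.4728,.2328,.115]))
u=proj(W,[.5346,.0463,.0395]).astype(int)
g=blobs(a,(12,90,40),(35,255,255),(u[0]-25,u[1]-25,u[0]+25,u[1]+25))[0];print(g[:3])
if g: print(plane(W,g[0][1],.0395))
u=proj(W,[.4728,.2328,.115]).astype(int)
r=blobs(a,(0,120,60),(8,255,255),(max(0,u[0]-40),max(0,u[1]-40),u[0]+40,max(1,u[1]+40)))[0];print(r[:3])
if r: print(plane(W,r[0][1],.115))
E
```

```text
[0.52186153 0.04893927 0.266186  ] 0.08784455255865257 [266.53304339 165.99727991] [254.74761966 -12.25006863]
[(154, [266.6, 167.2], [259, 160, 16, 15])]
[0.53513313 0.04461752 0.0395    ]
[(19, [256.2, 0.4], [251, 0, 11, 2])]
[0.4769107  0.22227546 0.115     ]
```

View pics/w1.png

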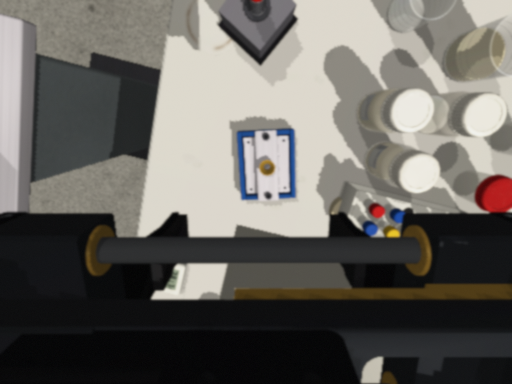

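The wrist view shows the jig with the guide at pixel (266,167), about 1 mm from the top-view estimate. The holder is at the top edge. Next I'll move over the punch.

```bash
python3 -c "
from h import *
go([.473,.232,.24],24)"
```

```text
t 2.7 pos [0.523  0.0491 0.2692] yaw 13.94 tilt [-0.0072 -0.0002] travel [ 0.1896 -0.0043  0.0295] turnz -10.06 ft [-0.26 -0.57  0.64]
```

Call:
step_arm(commands=[{"travel": [0.19, -0.004, 0.03], "turn": [0, 0, -10]}, {"travel": [0.19, -0.004, 0.03], "turn": [0, 0, -10]}, {"travel": [0.19, -0.004, 0.03], "turn": [0, 0, -10]}, {"travel": [0.19, -0.004, 0.03], "turn": [0, 0, -10]}, {"travel": [0.19, -0.004, 0.03], "turn": [0, 0, -10]}])

```text
time: 3.2
position: [0.4729, 0.2407, 0.2446]
tool_rot: [-1.697, -2.642, -0.006]
ft_force: [-0.2, -0.1, 0.6]
grip_width: 1.002
grip_force: 0.0
```

```bash
python3 - <<'E'
from h import *
for _ in range(4): ctrl.get_image('top')
s=ctrl.get_state();a=ctrl.get_image('wrist');cv2.imwrite('pics/w2.png',a[...,::-1]);W=cam('wrist',s)
u=proj(W,[.4728,.2328,.115]).astype(int);print(u,np.abs(s['qd']).max())
r=blobs(a,(0,120,60),(8,255,255),(max(0,u[0]-50),max(0,u[1]-50),u[0]+50,u[1]+50))[0];print(r[:3])
if r: print(plane(W,r[0][1],.113))
go([.473,.2328,.086],24)
E
```

```text
[253 174] 0.013355459648773634
[(289, [254.7, 174.0], [246, 165, 19, 19])]
[0.47435735 0.23330971 0.113     ]
t 3.45 pos [0.4772 0.2314 0.2437] yaw 23.76 tilt [ 0.0013 -0.0003] travel [ 0.0031 -0.0035  0.1577] turnz -0.24 ft [ 0.36 -0.2  -0.3 ]
```

View pics/w2.png

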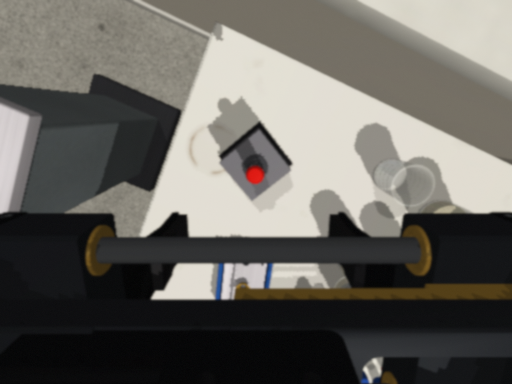

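The red cap is centred at (255,174), which agrees with the other views to within 2 mm, and the fingers straddle it. I'll descend.

Call:
step_arm(commands=[{"travel": [0.003, -0.003, 0.04], "turn": [0, 0, 0]}, {"travel": [0.003, -0.003, 0.08], "turn": [0, 0, 0]}, {"travel": [0.003, -0.003, 0.12], "turn": [0, 0, 0]}, {"travel": [0.003, -0.003, 0.15], "turn": [0, 0, 0]}, {"travel": [0.003, -0.003, 0.15], "turn": [0, 0, 0]}])

```text
time: 3.95
position: [0.4699, 0.2312, 0.0893]
tool_rot: [-1.714, -2.627, 0.01]
ft_force: [0.2, -0.2, 0.2]
grip_width: 1.001
grip_force: 0.0
```

```bash
python3 - <<'E'
from h import *
for _ in range(4): ctrl.get_image('top')
go([.4735,.233,.087],24)
go([.4735,.233,.087],24)
E
```

```text
t 4.15 pos [0.4737 0.2348 0.0951] yaw 23.86 tilt [0.0032 0.001 ] travel [-0.0015 -0.001   0.0081] turnz -0.14 ft [0.8  0.48 0.13]
t 4.15 pos [0.4737 0.2348 0.0951] yaw 23.86 tilt [0.0032 0.001 ] travel [-0.0015 -0.001   0.0081] turnz -0.14 ft [0.8  0.48 0.13]
```

Call:
step_arm(commands=[{"travel": [-0.001, -0.001, 0.008], "turn": [0, 0, 0]}, {"travel": [-0.001, -0.001, 0.008], "turn": [0, 0, 0]}, {"travel": [-0.001, -0.001, 0.008], "turn": [0, 0, 0]}, {"travel": [-0.001, -0.001, 0.008], "turn": [0, 0, 0]}])

```text
time: 4.55
position: [0.4715, 0.2333, 0.0852]
tool_rot: [1.712, 2.634, 0.0]
ft_force: [-0.1, 1.0, 1.0]
grip_width: 0.998
grip_force: 0.0
```

```bash
python3 - <<'E'
from h import *
go([.4735,.233,.087],24)
E
```

```text
t 4.55 pos [0.4715 0.2333 0.0852] yaw 23.94 tilt [ 0.0005 -0.    ] travel [-0.0011  0.0017 -0.0018] turnz -0.06 ft [-0.1   1.05  1.03]
```

Call:
step_arm(commands=[{"travel": [0, 0, 0], "turn": [0, 0, 0]}, {"travel": [0, 0, 0], "turn": [0, 0, 0]}, {"travel": [0, 0, 0], "turn": [0, 0, 0]}, {"travel": [0, 0, 0], "turn": [0, 0, 0]}, {"travel": [0, 0, 0], "turn": [0, 0, 0]}], gripper=0.1, force=50)

```text
time: 5.05
position: [0.4714, 0.2332, 0.0849]
tool_rot: [-1.712, -2.634, 0.0]
ft_force: [1.1, -0.4, -0.4]
grip_width: 0.633
grip_force: 0.0
```

Call:
step_arm(commands=[{"travel": [0, 0, 0], "turn": [0, 0, 0]}, {"travel": [0, 0, 0], "turn": [0, 0, 0]}, {"travel": [0, 0, 0], "turn": [0, 0, 0]}])

```text
time: 5.35
position: [0.4714, 0.2332, 0.0849]
tool_rot: [-1.712, -2.634, 0.0]
ft_force: [1.4, -0.4, -0.8]
grip_width: 0.355
grip_force: 0.0
```

```bash
python3 - <<'E'
from h import *
go([.4735,.233,.087],24);print(ctrl.get_state()['grip_width'],ctrl.get_state()['grip_force'])
E
```

```text
t 5.35 pos [0.4714 0.2332 0.0849] yaw 23.94 tilt [-0.0001 -0.0001] travel [-0.0011  0.0018 -0.0021] turnz -0.06 ft [ 1.36 -0.42 -0.83]
0.35487915292026473 0.0
```

Call:
step_arm(commands=[{"travel": [-0.001, 0.002, -0.001], "turn": [0, 0, 0]}, {"travel": [-0.001, 0.002, -0.001], "turn": [0, 0, 0]}, {"travel": [-0.001, 0.002, -0.001], "turn": [0, 0, 0]}, {"travel": [-0.001, 0.002, -0.001], "turn": [0, 0, 0]}, {"travel": [-0.001, 0.002, -0.001], "turn": [0, 0, 0]}])

```text
time: 5.85
position: [0.4738, 0.2331, 0.086]
tool_rot: [1.712, 2.634, 0.0]
ft_force: [-0.2, -0.7, 0.3]
grip_width: 0.214
grip_force: 50.0
```

```bash
python3 - <<'E'
from h import *
go([.4735,.233,.087],24);s=ctrl.get_state();print(s['grip_width'],s['grip_force'],s['torque'])
E
```

```text
t 5.85 pos [0.4738 0.2331 0.086 ] yaw 23.94 tilt [ 0.0004 -0.0001] travel [ 0.     -0.0003 -0.001 ] turnz -0.06 ft [-0.23 -0.7   0.27]
0.214221825293248 49.96687941616983 [-0.04350058 -0.27420591  0.00571016]
```

Gripped: 50 N at an opening of 0.214, with the TCP at (0.4738, 0.2331, 0.086). I'll lift it straight out.

Call:
step_arm(commands=[{"travel": [0, 0, -0.01], "turn": [0, 0, 0]}, {"travel": [0, 0, -0.03], "turn": [0, 0, 0]}, {"travel": [0, 0, -0.055], "turn": [0, 0, 0]}, {"travel": [0, 0, -0.08], "turn": [0, 0, 0]}, {"travel": [0, 0, -0.1], "turn": [0, 0, 0]}])

```text
time: 6.35
position: [0.4733, 0.2333, 0.1873]
tool_rot: [1.712, 2.634, 0.0]
ft_force: [0.6, 0.4, -3.8]
grip_width: 0.219
grip_force: 50.0
```

```bash
python3 - <<'E'
from h import *
for _ in range(2): ctrl.get_image('top')
go([.535,.0455,.186],14);s=ctrl.get_state();print(s['grip_width'],s['grip_force'],s['torque'])
E
```

```text
t 6.45 pos [0.4749 0.2342 0.1886] yaw 23.95 tilt [0.0047 0.0013] travel [-0.1968 -0.0217  0.0027] turnz 9.95 ft [ 0.33  0.18 -3.59]
0.2160074152250051 49.958028231085336 [ 0.03844927 -0.17602848  0.01629337]
```

Call:
step_arm(commands=[{"travel": [-0.04, -0.004, 0], "turn": [0, 0, 2]}, {"travel": [-0.08, -0.009, 0], "turn": [0, 0, 4]}, {"travel": [-0.12, -0.013, 0], "turn": [0, 0, 6]}, {"travel": [-0.16, -0.017, 0], "turn": [0, 0, 8]}, {"travel": [-0.197, -0.022, 0], "turn": [0, 0, 10]}])

```text
time: 6.95
position: [0.5329, 0.042, 0.1844]
tool_rot: [-1.937, -2.471, 0.003]
ft_force: [0.5, -0.2, -3.1]
grip_width: 0.216
grip_force: 50.0
```

```bash
python3 - <<'E'
from h import *
for _ in range(14): ctrl.get_image('top')
go([.535,.0455,.186],14)
a=ctrl.get_image('scene');b=ctrl.get_image('top');s=ctrl.get_state();w=ctrl.get_image('wrist')
S=cam('scene');print('tcp proj',proj(S,s['position']),proj(S,[.5346,.0463,.0395]),proj(S,np.array(s['position'])-[0,0,.082]))
T=cam('top');print(proj(T,s['position']),proj(T,[.5346,.0463,.0395]))
go([.535,.0455,.186],14)
A=cv2.resize(a[150:270,150:310],None,fx=5,fy=5,interpolation=cv2.INTER_CUBIC)
cv2.imwrite('pics/s3.png',A[...,::-1]);cv2.imwrite('pics/w3.png',w[...,::-1])
E
```

```text
t 7.65 pos [0.5334 0.0445 0.186 ] yaw 13.98 tilt [ 0.0001 -0.0002] travel [ 0.0005  0.0018 -0.    ] turnz -0.02 ft [ 0.25 -0.49 -3.92]
tcp proj [228.09414866 174.66140509] [229.24068418 221.74317126] [229.24390282 201.86090405]
[231.59211737 172.92932638] [233.10087473 184.68871655]
t 7.8 pos [0.5334 0.0442 0.1859] yaw 13.95 tilt [-0.     -0.0002] travel [ 0.0009  0.0018 -0.0001] turnz -0.05 ft [ 0.63 -0.13 -3.35]
```

View pics/s3.png

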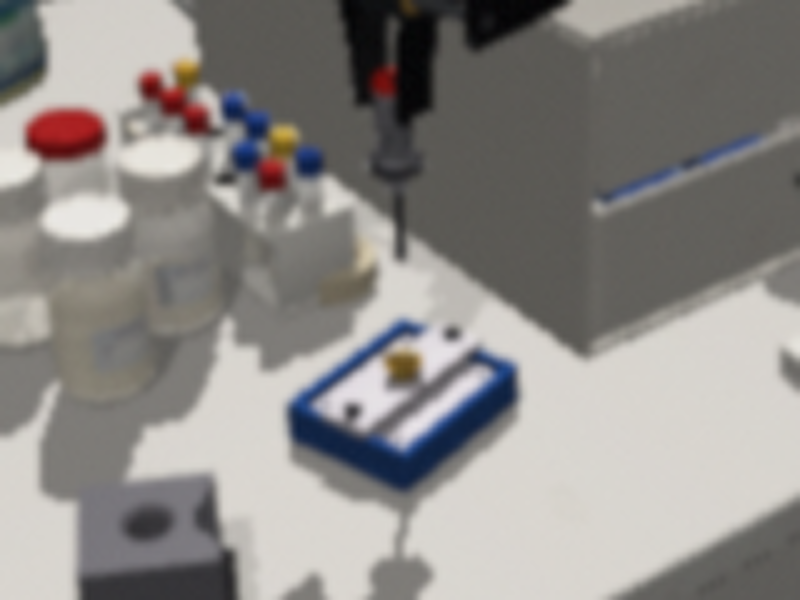

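View pics/w3.png

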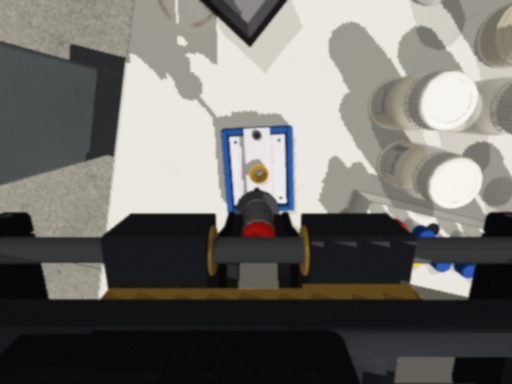

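In the scene crop, the pin hangs vertically with its tip at (402,258), directly above the guide at (402,360). The wrist view shows the guide at (259,173), just ahead of the pin. I'll fix the guide position from this settled view.

```bash
python3 - <<'E'
from h import *
w=cv2.imread('pics/w3.png')[...,::-1].copy();s=ctrl.get_state();W=cam('wrist',s)
g=blobs(w,(12,90,40),(35,255,255),(240,158,280,190))[0];print(g[:3],plane(W,g[0][1],.0395))
p=np.array(s['position']);print(proj(W,p-[0,0,.082]),proj(W,[p[0],p[1],.0395]))
for r in range(184,212,2): print(r,''.join('%4d'%v for v in w[r,246:274].mean(1)))
go([.535,.0455,.186],14)
E
```

```text
[(243, [258.1, 173.6], [249, 164, 19, 19])] [0.53510163 0.0446703  0.0395    ]
[256.27017822 188.18917164] [256.59888705 173.64050597]
184  186 214 227 231 233 233 232 230 226 221 213 206 204 206 208 209 211 218 219 219 221 228 232 235 234 232 231 231
186  179 209 226 231 233 233 233 230 226 219 211 208 215 226 230 229 228 229 230 230 231 232 234 234 234 231 227 224
188  178 208 226 230 232 231 228 208 163 115  89  88 124 178 215 227 230 231 232 231 232 233 234 235 234 231 226 223
190  170 197 212 208 193 174 158 128  84  46  35  34  48  80 116 145 171 195 209 218 226 230 232 234 234 232 228 228
192  125 121 110  87  67  54  51  47  44  42  42  41  42  41  43  48  54  67  84 105 128 152 178 207 225 229 229 229
194   57  46  43  42  42  43  42  42  42  43  43  43  44  43  43  44  48  58  67  70  69  68  77 104 149 190 214 227
196   42  43  43  43  44  43  43  43  42  44  43  43  43  44  42  44  49  60  70  73  74  74  74  75  79 100 142 190
198   43  42  44  43  43  44  46  47  50  50  53  53  53  51  50  48  50  58  65  69  72  73  75  76  76  75  80 105
200   43  44  45  48  54  60  66  69  71  70  69  68  67  65  65  65  63  60  58  58  63  72  75  76  76  75  76  75
202   47  55  59  60  61  62  58  56  55  53  51  51  48  48  48  50  51  51  54  60  66  72  75  75  76  76  76  76
204   57  61  60  56  52  51  52  51  51  53  54  57  55  53  51  48  45  45  45  48  51  57  66  73  76  77  76  77
206   54  53  53  55  55  55  53  53  52  54  54  52  50  52  54  54  49  46  45  45  44  43  50  62  72  76  77  77
208   46  48  50  53  54  56  55  54  53  51  53  52  50  50  49  49  48  49  46  45  43  44  48  55  62  68  75  77
210   46  48  50  53  54  54  53  53  53  54  55  56  55  54  54  51  48  46  44  43  41  40  41  41  47  60  70  76
t 7.8 pos [0.5334 0.0442 0.1859] yaw 13.95 tilt [-0.     -0.0002] travel [ 0.0009  0.0018 -0.0001] turnz -0.05 ft [ 0.63 -0.13 -3.35]
```

Call:
step_arm(commands=[{"travel": [0, 0.0017, 0.01], "turn": [0, 0, 0]}, {"travel": [0, 0.0017, 0.025], "turn": [0, 0, 0]}, {"travel": [0, 0.0017, 0.04], "turn": [0, 0, 0]}, {"travel": [0, 0.0017, 0.055], "turn": [0, 0, 0]}, {"travel": [0, 0.0017, 0.06], "turn": [0, 0, 0]}])

```text
time: 8.3
position: [0.5333, 0.0443, 0.123]
tool_rot: [-1.933, -2.472, 0.004]
ft_force: [0.3, 0.2, -3.9]
grip_width: 0.215
grip_force: 50.0
```

```bash
python3 - <<'E'
from h import *
for _ in range(8): ctrl.get_image('top')
s=ctrl.get_state();w=ctrl.get_image('wrist');W=cam('wrist',s)
cv2.imwrite('pics/w4.png',cv2.resize(w[140:240,190:330],None,fx=5,fy=5,interpolation=cv2.INTER_CUBIC)[...,::-1])
g=blobs(w,(12,90,40),(35,255,255),(230,130,290,220))[0];print(g[:3],plane(W,g[0][1],.0395));p=np.array(s['position'])
print(proj(W,[p[0],p[1],.0395]),proj(W,p-[0,0,.082]))
go([.535,.0455,.11],14)
E
```

```text
[(253, [255.6, 183.7], [244, 175, 24, 18])] [0.53435279 0.04737795 0.0395    ]
[256.1880596  186.75693766] [256.16105216 188.15586667]
t 8.75 pos [0.5355 0.0446 0.1265] yaw 13.94 tilt [ 0.0011 -0.0003] travel [ 0.001  -0.0003  0.0165] turnz -0.06 ft [-0.07 -0.57 -3.64]
```

View pics/w4.png

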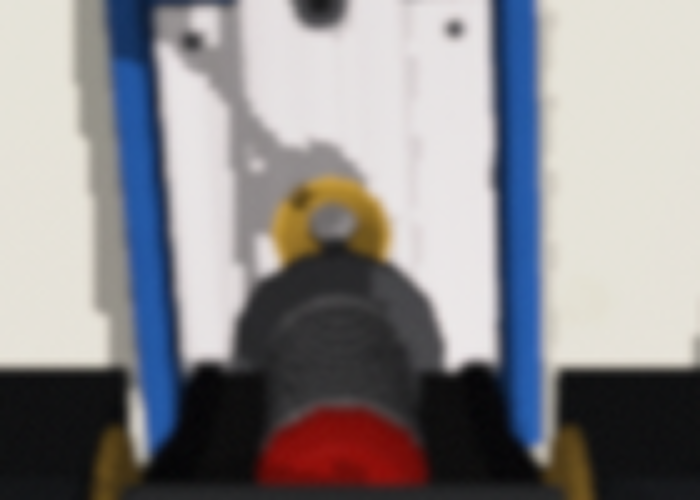

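The pin tip, at about (257,188) in full-frame pixels, is centred over the funnel mouth at (256.4,187). I'll enter the guide.

Call:
step_arm(commands=[{"travel": [0, 0, 0.003], "turn": [0, 0, 0]}, {"travel": [0, 0, 0.006], "turn": [0, 0, 0]}, {"travel": [0, 0, 0.009], "turn": [0, 0, 0]}, {"travel": [0, 0, 0.012], "turn": [0, 0, 0]}, {"travel": [0, 0, 0.012], "turn": [0, 0, 0]}])

```text
time: 9.25
position: [0.5346, 0.0445, 0.1133]
tool_rot: [-1.935, -2.474, 0.001]
ft_force: [-0.2, 0.3, -4.1]
grip_width: 0.216
grip_force: 50.0
```

```bash
python3 - <<'E'
from h import *
ctrl.get_image('top');ctrl.get_image('top')
s=ctrl.get_state();print(s['torque'])
go([.535,.0455,.11],14)
E
```

```text
[-0.01009274 -0.17382514 -0.01870036]
t 9.35 pos [0.535  0.0446 0.1138] yaw 13.94 tilt [-0.0003  0.    ] travel [0.0009 0.0002 0.0038] turnz -0.06 ft [-0.08 -0.98 -3.7 ]
```

Call:
step_arm(commands=[{"travel": [0, 0, 0.001], "turn": [0, 0, 0]}, {"travel": [0, 0, 0.002], "turn": [0, 0, 0]}, {"travel": [0, 0, 0.003], "turn": [0, 0, 0]}, {"travel": [0, 0, 0.003], "turn": [0, 0, 0]}])

```text
time: 9.75
position: [0.535, 0.0445, 0.1108]
tool_rot: [-1.935, -2.474, 0.0]
ft_force: [-0.7, -0.6, -3.4]
grip_width: 0.215
grip_force: 50.0
```

Call:
step_arm(commands=[{"travel": [0, 0, 0.001], "turn": [0, 0, 0]}, {"travel": [0, 0, 0.002], "turn": [0, 0, 0]}, {"travel": [0, 0, 0.003], "turn": [0, 0, 0]}, {"travel": [0, 0, 0.003], "turn": [0, 0, 0]}])

```text
time: 10.15
position: [0.535, 0.0445, 0.1077]
tool_rot: [-1.935, -2.474, 0.0]
ft_force: [-0.0, -1.0, -4.0]
grip_width: 0.215
grip_force: 50.0
```

Call:
step_arm(commands=[{"travel": [0, 0, 0.001], "turn": [0, 0, 0]}, {"travel": [0, 0, 0.002], "turn": [0, 0, 0]}, {"travel": [0, 0, 0.002], "turn": [0, 0, 0]}])

```text
time: 10.45
position: [0.5349, 0.0446, 0.1057]
tool_rot: [-1.935, -2.474, 0.0]
ft_force: [-0.2, 0.4, -4.4]
grip_width: 0.218
grip_force: 50.0
```

Call:
step_arm(commands=[{"travel": [0, 0, 0.001], "turn": [0, 0, 0]}, {"travel": [0, 0, 0.002], "turn": [0, 0, 0]}, {"travel": [0, 0, 0.002], "turn": [0, 0, 0]}])

```text
time: 10.75
position: [0.535, 0.0445, 0.1037]
tool_rot: [-1.935, -2.474, 0.0]
ft_force: [-0.0, -0.4, -3.2]
grip_width: 0.215
grip_force: 50.0
```

Call:
step_arm(commands=[{"travel": [0, 0, 0.001], "turn": [0, 0, 0]}, {"travel": [0, 0, 0.002], "turn": [0, 0, 0]}, {"travel": [0, 0, 0.002], "turn": [0, 0, 0]}])

```text
time: 11.05
position: [0.5352, 0.0445, 0.1019]
tool_rot: [1.935, 2.474, -0.0]
ft_force: [1.2, 0.2, -2.7]
grip_width: 0.212
grip_force: 50.0
```

Call:
step_arm(commands=[{"travel": [0, 0, 0.001], "turn": [0, 0, 0]}, {"travel": [0, 0, 0.002], "turn": [0, 0, 0]}, {"travel": [0, 0, 0.002], "turn": [0, 0, 0]}])

```text
time: 11.35
position: [0.5354, 0.0446, 0.1002]
tool_rot: [1.935, 2.474, 0.0]
ft_force: [-0.1, -0.0, 0.6]
grip_width: 0.218
grip_force: 50.0
```

Contact: about 4.4 N above the −3.8 N free-hanging reading, from z ≈ 0.1017. From here I'll use small steps.

Call:
step_arm(commands=[{"travel": [0, 0, 0.0005], "turn": [0, 0, 0]}, {"travel": [0, 0, 0.001], "turn": [0, 0, 0]}, {"travel": [0, 0, 0.001], "turn": [0, 0, 0]}])

```text
time: 11.65
position: [0.5353, 0.0446, 0.0991]
tool_rot: [1.935, 2.474, 0.0]
ft_force: [-0.4, 0.3, 0.4]
grip_width: 0.214
grip_force: 50.0
```

Call:
step_arm(commands=[{"travel": [0, 0, 0.0005], "turn": [0, 0, 0]}, {"travel": [0, 0, 0.001], "turn": [0, 0, 0]}, {"travel": [0, 0, 0.001], "turn": [0, 0, 0]}])

```text
time: 11.95
position: [0.5352, 0.0446, 0.0979]
tool_rot: [1.935, 2.474, 0.0]
ft_force: [0.4, 0.4, 0.5]
grip_width: 0.217
grip_force: 50.0
```

Call:
step_arm(commands=[{"travel": [0, 0, 0.0005], "turn": [0, 0, 0]}, {"travel": [0, 0, 0.0005], "turn": [0, 0, 0]}])

```text
time: 12.15
position: [0.5352, 0.0446, 0.0974]
tool_rot: [1.935, 2.474, 0.0]
ft_force: [0.1, 0.7, 0.6]
grip_width: 0.219
grip_force: 50.0
```

Call:
step_arm(commands=[{"travel": [0, 0, 0.0005], "turn": [0, 0, 0]}, {"travel": [0, 0, 0.0005], "turn": [0, 0, 0]}])

```text
time: 12.35
position: [0.5352, 0.0446, 0.097]
tool_rot: [1.935, 2.474, 0.0]
ft_force: [-0.0, -0.5, 2.8]
grip_width: 0.218
grip_force: 50.0
```

Call:
step_arm(commands=[{"travel": [0, 0, 0.0005], "turn": [0, 0, 0]}, {"travel": [0, 0, 0.0005], "turn": [0, 0, 0]}])

```text
time: 12.55
position: [0.5353, 0.0446, 0.0967]
tool_rot: [1.935, 2.474, 0.0]
ft_force: [0.1, 0.5, 4.2]
grip_width: 0.218
grip_force: 50.0
```

Call:
step_arm(commands=[{"travel": [0, 0, 0.0003], "turn": [0, 0, 0]}, {"travel": [0, 0, 0.0003], "turn": [0, 0, 0]}])

```text
time: 12.75
position: [0.5354, 0.0446, 0.0964]
tool_rot: [1.935, 2.474, 0.0]
ft_force: [-0.8, -0.4, 4.4]
grip_width: 0.215
grip_force: 50.0
```

Call:
step_arm(commands=[{"travel": [0, 0, 0.0003], "turn": [0, 0, 0]}, {"travel": [0, 0, 0.0003], "turn": [0, 0, 0]}])

```text
time: 12.95
position: [0.5354, 0.0446, 0.0962]
tool_rot: [1.935, 2.474, 0.0]
ft_force: [-0.7, 0.3, 4.6]
grip_width: 0.219
grip_force: 50.0
```

Call:
step_arm(commands=[{"travel": [0, 0, 0.0003], "turn": [0, 0, 0]}, {"travel": [0, 0, 0.0003], "turn": [0, 0, 0]}])

```text
time: 13.15
position: [0.5355, 0.0446, 0.096]
tool_rot: [1.935, 2.474, 0.0]
ft_force: [-0.4, 0.2, 5.4]
grip_width: 0.219
grip_force: 50.0
```

Call:
step_arm(commands=[{"travel": [0, 0, 0.0003], "turn": [0, 0, 0]}, {"travel": [0, 0, 0.0003], "turn": [0, 0, 0]}])

```text
time: 13.35
position: [0.5355, 0.0446, 0.0958]
tool_rot: [1.935, 2.474, 0.0]
ft_force: [0.4, -0.4, 6.8]
grip_width: 0.22
grip_force: 50.0
```

Call:
step_arm(commands=[{"travel": [0, 0, 0.0003], "turn": [0, 0, 0]}, {"travel": [0, 0, 0.0003], "turn": [0, 0, 0]}])

```text
time: 13.55
position: [0.5356, 0.0446, 0.0956]
tool_rot: [1.935, 2.474, 0.001]
ft_force: [-0.9, -0.1, 7.3]
grip_width: 0.213
grip_force: 50.0
```

Call:
step_arm(commands=[{"travel": [0, 0, 0.0003], "turn": [0, 0, 0]}, {"travel": [0, 0, 0.0003], "turn": [0, 0, 0]}])

```text
time: 13.75
position: [0.5356, 0.0446, 0.0954]
tool_rot: [1.935, 2.474, 0.001]
ft_force: [-1.0, -0.6, 7.1]
grip_width: 0.22
grip_force: 50.0
```

Call:
step_arm(commands=[{"travel": [0, 0, 0.0002], "turn": [0, 0, 0]}, {"travel": [0, 0, 0.0002], "turn": [0, 0, 0]}])

```text
time: 13.95
position: [0.5356, 0.0446, 0.0952]
tool_rot: [1.935, 2.474, 0.001]
ft_force: [-1.2, -0.5, 8.5]
grip_width: 0.214
grip_force: 50.0
```

Call:
step_arm(commands=[{"travel": [0, 0, 0.0003], "turn": [0, 0, 0]}, {"travel": [0, 0, 0.0003], "turn": [0, 0, 0]}])

```text
time: 14.15
position: [0.5356, 0.0446, 0.095]
tool_rot: [1.935, 2.474, 0.001]
ft_force: [-1.4, -1.2, 8.1]
grip_width: 0.218
grip_force: 50.0
```

Call:
step_arm(commands=[{"travel": [0, 0, 0.0003], "turn": [0, 0, 0]}, {"travel": [0, 0, 0.0003], "turn": [0, 0, 0]}])

```text
time: 14.35
position: [0.5354, 0.0446, 0.0943]
tool_rot: [1.935, 2.474, 0.0]
ft_force: [-0.3, 0.6, 4.9]
grip_width: 0.215
grip_force: 50.0
```

Call:
step_arm(commands=[{"travel": [0, 0, 0], "turn": [0, 0, 0]}])

```text
time: 14.45
position: [0.5354, 0.0445, 0.0942]
tool_rot: [1.935, 2.474, 0.0]
ft_force: [-1.1, -0.6, 5.4]
grip_width: 0.22
grip_force: 50.0
```

Force has fallen from 12.3 to about 9 N, with a 0.7 mm jump forward. That's just past the peak, on the falling slope and at least 1 mm short of the stop. I'll add a small step to complete it.

Call:
step_arm(commands=[{"travel": [0, 0, 0.0003], "turn": [0, 0, 0]}, {"travel": [0, 0, 0.0003], "turn": [0, 0, 0]}])

```text
time: 14.65
position: [0.5354, 0.0446, 0.0939]
tool_rot: [1.935, 2.474, 0.0]
ft_force: [-0.1, 0.7, 5.8]
grip_width: 0.217
grip_force: 50.0
```

Call:
step_arm(commands=[{"travel": [0, 0, 0.0002], "turn": [0, 0, 0]}, {"travel": [0, 0, 0.0002], "turn": [0, 0, 0]}])

```text
time: 14.85
position: [0.5353, 0.0445, 0.0935]
tool_rot: [1.935, 2.474, 0.0]
ft_force: [0.4, 0.0, 3.6]
grip_width: 0.214
grip_force: 50.0
```

```bash
python3 - <<'E'
from h import *
f=[];z=[]
for _ in range(6):
    s=ctrl.get_state();f.append(s['ft_force'][2]);z.append(s['position'][2]);ctrl.get_image('top')
print(np.round(f,2),np.round(z,5),np.mean(f))
E
```

```text
[3.55 3.23 4.34 3.29 2.78 3.27] [0.09348 0.09339 0.09328 0.09322 0.09315 0.0931 ] 3.410539012700928
```

Call:
step_arm(commands=[{"travel": [0, 0, 0.0002], "turn": [0, 0, 0]}, {"travel": [0, 0, 0.0002], "turn": [0, 0, 0]}])

```text
time: 15.35
position: [0.535, 0.0445, 0.093]
tool_rot: [-1.935, -2.474, 0.0]
ft_force: [0.1, -0.1, 2.3]
grip_width: 0.213
grip_force: 50.0
```

The force has settled at 6.1 N, the trough after the 12.3 N peak, so the snap is complete. I'll retract straight up.

Call:
step_arm(commands=[{"travel": [0, 0, -0.005], "turn": [0, 0, 0]}, {"travel": [0, 0, -0.02], "turn": [0, 0, 0]}, {"travel": [0, 0, -0.045], "turn": [0, 0, 0]}, {"travel": [0, 0, -0.075], "turn": [0, 0, 0]}, {"travel": [0, 0, -0.095], "turn": [0, 0, 0]}])

```text
time: 15.85
position: [0.5352, 0.0448, 0.1904]
tool_rot: [1.935, 2.474, 0.001]
ft_force: [0.0, 0.6, -3.3]
grip_width: 0.216
grip_force: 50.0
```

```bash
python3 - <<'E'
from h import *
for _ in range(8): ctrl.get_image('top')
s=ctrl.get_state();w=ctrl.get_image('wrist');W=cam('wrist',s);p=np.array(s['position'])
w0=cv2.imread('pics/w3.png')[...,::-1]
for n,i in(('before',w0),('now',w)):
  print(n,blobs(i.copy(),(0,120,60),(8,255,255),(230,200,285,245))[0][:1]); print([int(i[r,252:262].mean()) for r in range(178,205)])
go([.4738,.2331,.188],24);print(proj(W,p-[0,0,.082]))
E
```

```text
before [(455, [258.2, 230.1], [242, 221, 34, 17])]
[86, 88, 96, 114, 150, 189, 215, 226, 223, 199, 163, 126, 87, 55, 44, 43, 43, 43, 43, 44, 50, 62, 68, 59, 52, 51, 52]
now [(457, [258.2, 230.1], [242, 221, 34, 17])]
[86, 88, 95, 115, 151, 190, 216, 226, 222, 199, 163, 126, 87, 56, 44, 43, 43, 43, 43, 44, 50, 63, 68, 59, 51, 51, 52]
t 16.3 pos [0.5342 0.0445 0.1868] yaw 13.94 tilt [-0.0025  0.0002] travel [ 0.1976 -0.0132 -0.001 ] turnz -10.06 ft [-0.03  0.36 -3.2 ]
[256.51024786 188.27076994]
```

The wrist view before and after pressing is identical, so nothing slipped in the grip. I'll return to the block.

Call:
step_arm(commands=[{"travel": [0.04, -0.003, 0], "turn": [0, 0, -2]}, {"travel": [0.08, -0.006, 0], "turn": [0, 0, -4]}, {"travel": [0.12, -0.009, 0], "turn": [0, 0, -6]}, {"travel": [0.16, -0.011, 0], "turn": [0, 0, -8]}, {"travel": [0.197, -0.013, 0], "turn": [0, 0, -10]}])

```text
time: 16.8
position: [0.4738, 0.2343, 0.1876]
tool_rot: [-1.71, -2.635, 0.001]
ft_force: [1.0, -0.1, -3.8]
grip_width: 0.215
grip_force: 50.0
```

```bash
python3 - <<'E'
from h import *
for _ in range(14): ctrl.get_image('top')
s=ctrl.get_state();w=ctrl.get_image('wrist');W=cam('wrist',s);p=np.array(s['position'])
cv2.imwrite('pics/w5.png',cv2.resize(w[110:240,180:340],None,fx=4,fy=4,interpolation=cv2.INTER_CUBIC)[...,::-1])
print('axis at .062 (crop px)',(proj(W,[p[0],p[1],.062])-[180,110])*4,'tip',(proj(W,p-[0,0,.082])-[180,110])*4)
go([.4738,.2331,.188],24)
E
```

```text
axis at .062 (crop px) [306.57071273 269.45672379] tip [305.66978493 311.68733456]
t 17.55 pos [0.4751 0.2324 0.1881] yaw 23.91 tilt [ 0.     -0.0001] travel [ 0.0012 -0.0009  0.0001] turnz -0.09 ft [-0.18 -0.08 -3.32]
```

View pics/w5.png

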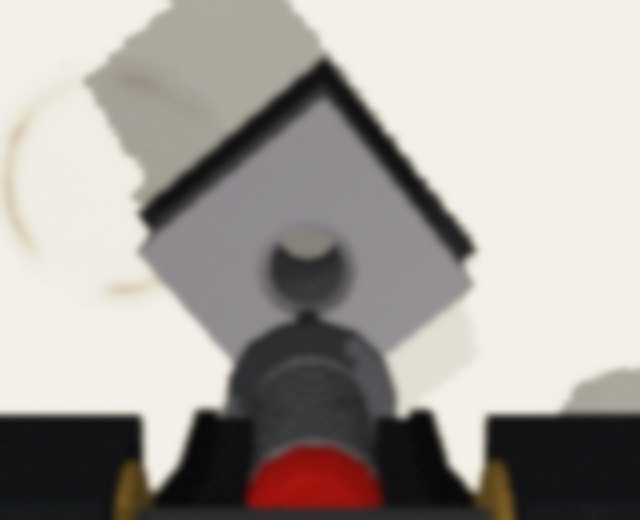

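The hole centre, at (308,270) in the crop, lines up with the punch axis at (307,269). I'll lower it in.

Call:
step_arm(commands=[{"travel": [0, 0, 0.015], "turn": [0, 0, 0]}, {"travel": [0, 0, 0.03], "turn": [0, 0, 0]}, {"travel": [0, 0, 0.04], "turn": [0, 0, 0]}, {"travel": [0, 0, 0.05], "turn": [0, 0, 0]}, {"travel": [0, 0, 0.06], "turn": [0, 0, 0]}])

```text
time: 18.05
position: [0.4748, 0.2326, 0.1269]
tool_rot: [-1.712, -2.633, 0.001]
ft_force: [-0.2, -0.9, -2.9]
grip_width: 0.216
grip_force: 50.0
```

Call:
step_arm(commands=[{"travel": [0, 0, 0.01], "turn": [0, 0, 0]}, {"travel": [0, 0, 0.02], "turn": [0, 0, 0]}, {"travel": [0, 0, 0.03], "turn": [0, 0, 0]}, {"travel": [0, 0, 0.036], "turn": [0, 0, 0]}, {"travel": [0, 0, 0.036], "turn": [0, 0, 0]}])

```text
time: 18.55
position: [0.4744, 0.2323, 0.0911]
tool_rot: [-1.712, -2.633, 0.002]
ft_force: [-0.3, -0.3, -3.7]
grip_width: 0.22
grip_force: 50.0
```

Call:
step_arm(commands=[{"travel": [0, 0, 0], "turn": [0, 0, 0]}, {"travel": [0, 0, 0], "turn": [0, 0, 0]}, {"travel": [0, 0, 0], "turn": [0, 0, 0]}])

```text
time: 18.85
position: [0.4754, 0.2328, 0.0926]
tool_rot: [1.712, 2.633, 0.001]
ft_force: [0.4, 0.1, -3.8]
grip_width: 0.215
grip_force: 50.0
```

Call:
step_arm(commands=[{"travel": [0, 0, 0.001], "turn": [0, 0, 0]}, {"travel": [0, 0, 0.003], "turn": [0, 0, 0]}, {"travel": [0, 0, 0.005], "turn": [0, 0, 0]}, {"travel": [0, 0, 0.005], "turn": [0, 0, 0]}])

```text
time: 19.25
position: [0.4748, 0.2324, 0.0867]
tool_rot: [-1.712, -2.633, 0.001]
ft_force: [0.8, -0.4, -3.2]
grip_width: 0.211
grip_force: 50.0
```

Call:
step_arm(commands=[{"travel": [0, 0, 0.0005], "turn": [0, 0, 0]}, {"travel": [0, 0, 0.001], "turn": [0, 0, 0]}, {"travel": [0, 0, 0.001], "turn": [0, 0, 0]}])

```text
time: 19.55
position: [0.4751, 0.2326, 0.0861]
tool_rot: [1.712, 2.634, -0.0]
ft_force: [-0.0, -0.9, -3.3]
grip_width: 0.215
grip_force: 50.0
```

Call:
step_arm(commands=[{"travel": [0, 0, 0.0003], "turn": [0, 0, 0]}, {"travel": [0, 0, 0.0003], "turn": [0, 0, 0]}, {"travel": [0, 0, 0.0003], "turn": [0, 0, 0]}])

```text
time: 19.85
position: [0.4751, 0.2327, 0.086]
tool_rot: [1.712, 2.634, -0.0]
ft_force: [-1.4, -0.5, 0.0]
grip_width: 0.213
grip_force: 50.0
```

Call:
step_arm(commands=[{"travel": [0, 0, 0.0003], "turn": [0, 0, 0]}, {"travel": [0, 0, 0.0003], "turn": [0, 0, 0]}, {"travel": [0, 0, 0.0003], "turn": [0, 0, 0]}])

```text
time: 20.15
position: [0.4751, 0.2328, 0.086]
tool_rot: [1.712, 2.634, -0.0]
ft_force: [-3.5, -0.7, 4.7]
grip_width: 0.213
grip_force: 50.0
```

The collar is seated, with force rising at z = 0.086. I'll ease the load and release.

Call:
step_arm(commands=[{"travel": [0, 0, -0.0004], "turn": [0, 0, 0]}, {"travel": [0, 0, -0.0004], "turn": [0, 0, 0]}])

```text
time: 20.35
position: [0.4751, 0.2327, 0.086]
tool_rot: [1.712, 2.634, 0.0]
ft_force: [-2.0, -0.0, 3.0]
grip_width: 0.218
grip_force: 50.0
```

Call:
step_arm(commands=[{"travel": [0, 0, 0], "turn": [0, 0, 0]}, {"travel": [0, 0, 0], "turn": [0, 0, 0]}, {"travel": [0, 0, 0], "turn": [0, 0, 0]}, {"travel": [0, 0, 0], "turn": [0, 0, 0]}, {"travel": [0, 0, 0], "turn": [0, 0, 0]}], gripper=0.8)

```text
time: 20.85
position: [0.4752, 0.2326, 0.0859]
tool_rot: [1.712, 2.634, 0.0]
ft_force: [-0.9, 0.5, -0.3]
grip_width: 0.587
grip_force: 0.0
```

Call:
step_arm(commands=[{"travel": [0, 0, 0], "turn": [0, 0, 0]}, {"travel": [0, 0, 0], "turn": [0, 0, 0]}, {"travel": [0, 0, 0], "turn": [0, 0, 0]}])

```text
time: 21.15
position: [0.475, 0.2326, 0.0859]
tool_rot: [1.712, 2.634, -0.0]
ft_force: [0.2, 0.6, 0.2]
grip_width: 0.784
grip_force: 0.0
```

Call:
step_arm(commands=[{"travel": [0, 0, -0.01], "turn": [0, 0, 0]}, {"travel": [0, 0, -0.04], "turn": [0, 0, 0]}, {"travel": [0, 0, -0.08], "turn": [0, 0, 0]}, {"travel": [0, 0, -0.12], "turn": [0, 0, 0]}, {"travel": [0, 0, -0.16], "turn": [0, 0, 0]}])

```text
time: 21.65
position: [0.4747, 0.2329, 0.2483]
tool_rot: [1.711, 2.634, 0.001]
ft_force: [1.4, 0.3, 0.1]
grip_width: 0.8
grip_force: 0.0
```

```bash
python3 - <<'E'
from h import *
for _ in range(10): ctrl.get_image('top')
s=ctrl.get_state();w=ctrl.get_image('wrist');W=cam('wrist',s)
r=blobs(w,(0,120,60),(8,255,255),(200,120,310,215))[0];print(r[:1],[plane(W,q[1],.113) for q in r[:1]],s['ft_force'])
a=ctrl.get_image('scene');b=ctrl.get_image('top');b0=cv2.imread('pics/top0.png')[...,::-1]
print('bystander diff',[int(np.abs(b[y0:y1,x0:x1].astype(int)-b0[y0:y1,x0:x1]).max()) for x0,y0,x1,y1 in((305,218,338,250),(350,224,388,260))])
rs=blobs(a,(0,120,60),(8,255,255),(160,225,195,260))[0];print(rs[:1])
A=cv2.resize(a[190:300,110:260],None,fx=4,fy=4,interpolation=cv2.INTER_CUBIC)
cv2.imwrite('pics/s6.png',A[...,::-1])
E
```

```text
[(285, [258.3, 176.2], [249, 167, 19, 19])] [array([0.47585382, 0.23304169, 0.113     ])] [-0.09817174 -0.29466131  0.99983103]
bystander diff [23, 24]
[(47, [176.4, 237.1], [173, 234, 8, 7])]
```

View pics/s6.png

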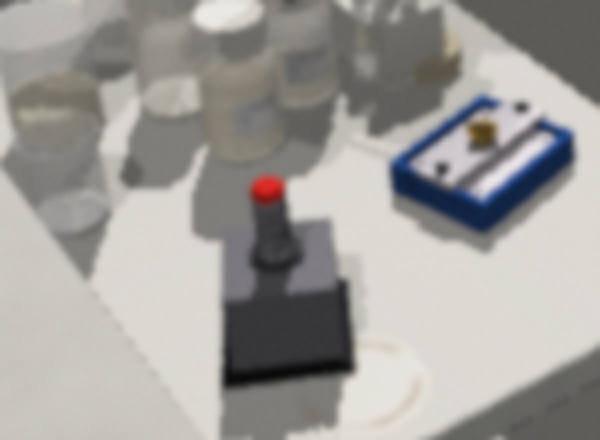

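The punch stands upright, with its collar on the block and the red cap at its original pixel position. The gripper is well clear and the bystanders haven't moved, so I'm handing in.

```bash
python3 -c "
from bench import ctrl
print(ctrl.close_job())"
```

```text
the job is handed in; nothing more can be done
None
```

Job handed in: the punch snapped once in the guide (highest pin force I read was about 12.3 N, under the 18 N limit), it is back upright in its block and released at about 22 s, the timer and note block look unmoved, and the arm never went near the beaker.

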